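# Open the leak-test station and hold its cover at 55 degrees

## Robot

A 6-joint arm with a two-finger parallel gripper is mounted at the origin on the work surface. World frame = base frame: x ahead of the robot, y to its left, z up, the work surface at z = 0. Lengths are in m, angles in rad, forces in N, time in s.
With the tool pointing down it reaches from about 0.375 to 0.9 m from the base axis. Payload 3.1 kg.
Tool frame: the origin (TCP) lies at the very end of the fingers, on their centre line; the grasp point (between the pads) lies 19 mm behind it; z points along the fingers, y is the line along which they close (so a half turn about z gives the same grasp; the last joint's range is limited). The gripper opens to 87 mm and grips with 3 to 60 N. Pads are 19 mm wide; open, the fingers measure 117 mm over their backs; the gripper's body (75 mm by 190 mm) begins 51 mm behind the grasp point.
Start: joints at [-1.28, 0.527, 1.433, -0, 1.181, -0.178], TCP at [0.283, -0.557, 0.194] pointing down, gripper open.
Joint ranges: [-3.08, 3.08], [-0.75, 2.2], [0.22, 2.44], [-1.43, 4.57], [0, 2.65], [-2.85, 2.85]. Speed limits (rad/s): [2.79, 2.79, 3.14, 3.14, 3.14, 3.14].

## Interface

Orientations are given as a unit quaternion [x, y, z, w].
In Python, from rig import robot gives the robot as it stands. The module is installed in compiled form; this text tells all that it offers.
- The arm moves only by the tool play_rows, never from a script. Its argument "steps" is one flat list of numbers, 5 for each row, row after row: the opening, from -1 (shut) to 1 (fully open), then the shift along the tool's x, y, z as a fraction of full scale, then the turn about the tool's z as a fraction of full scale. In form: [claw, tx, ty, tz, twist, claw, tx, ty, tz, twist, ...]. A call has exactly 10 rows; each row shifts and turns the commanded pose from where the row before left it, along the tool's axes as they then stand; what a row does not reach is not made up. Full scale, the value 1, is 0.03 m for a shift and 0.1 rad for a turn. A row lasts 1/10 s, in which the tool goes at most 50 mm and 8.59 degrees, less where a joint would pass 70% of its speed; a pose out of reach is approached as far as the arm can. A call with a number of a shift or a turn outside -1 to 1 is refused whole. A call with a gripper value outside its range is refused whole. The fingers move at their own pace and stop on an object; "grip_force" is the grip in N (left out, the last holds). Time passes only in rows, so rows that do not move let the fingers close, or fill a call up. It gives the time, the measured TCP pose, the force, the opening and the grip force at its end, in the units of the state.
- robot.get_obs(): the state, without advancing time (a new reading comes with each control period).
- robot.camera(name): name is "scene" or "top"; returns a dict with "image" (420x560x3 uint8, red, green, blue), "mtx" (3x3 intrinsics, pixels), "D" ([k1, k2, p1, p2, k3] as OpenCV has them; the pictures are not rectified), "rvec" (rotation vector, rad) and "tvec" (3), from world to camera coordinates, as OpenCV has them. Camera axes: x right, y down, z forward; pixel columns grow to the right and rows downward; lengths in m; the calibration is good to about 2 mm. A picture is of the moment at which its call begins. There is no depth.
- robot.hand_in(): hands the job in; it is judged then, once.
The state is a dict: "time": time; "q": joint angles; "joint_velocities": joint speeds; "joint_torque": joint torques, N m; "position": TCP position; "tool_rot": TCP orientation; "ft_force": force on the tool from outside, world axes, zero at the start; "moment": the same for the moment, N m; "grip_width": finger opening in m; "grip_force": force on a finger pad.
Only numpy, scipy, OpenCV 4.12 (cv2) and the standard library are available. Lean on these libraries where they do the work, as an engineer would, in place of code of your own. Each camera call takes 0.05 s, during which the arm holds its last target. There are 200 camera calls.

## Task

Open the leak-test station for me: turn the red wing latch on its clear cover a quarter turn anticlockwise while the cover is still shut, then lift the cover by its black handle and hold it open at 55 degrees, so that I can change the seals inside. Its gas struts are off for repair and it falls shut on its own, so keep hold of the handle: finish while you are still holding the cover steady at 55 degrees, never let it drop, and leave the master coupling inside and everything else on the bench where it is.

Things in the scene. Friction and masses are not known exactly. Their poses are not given: they have to be found in the camera images.
- station: leak-test station, fixed: a grey steel tub 240 x 320 mm in plan (x by y), rim 100 mm above the bench, with a hinged clear cover in a yellow frame. Origin: centre of its underside, on the bench. z up, x from the operator's front (gauge, green and red buttons) to the hinged back, y to the left seen from the front. Place and yaw differ at each start.
- cover (a joint): hinge angle of the cover, rad: 0 shut, 0.960 = 55 degrees open, end stop 1.35. The axis is parallel to the station's y; the cover's front goes up and back. Cover with handle and latch weighs about 0.6 kg (0.45 to 0.85) and falls shut from any angle; holding it takes 2 to 5 N at the handle.
- cover_hinge (a point): middle of the hinge axis, at (120, 0, 103) mm in the station's frame. Its axes turn with the cover and agree with the station's when shut. The cover, a clear panel in a yellow metal frame, 12 mm thick and 324 mm wide, has its underside at this point and runs 245 mm forward from it (-x of these axes). Shut, its upper face is 115 mm above the bench.
- cover_handle (a point): black bridge handle on top of the cover near its front edge: a round bar, 12 mm diameter, 110 mm long, parallel to the hinge, on a 12 mm leg at each end. Origin: middle of the bar, 42 mm above the cover's upper face (36 mm free below the bar), 157 mm above the bench when shut. From the hinge point, in the cover's frame, it is at (-222, 30, 54) mm. Axes as the cover's.
- latch (a joint): angle of the wing latch about the cover's normal, rad: 0 locked (wing parallel to the station's y), 1.571 fully released (parallel to its x), growing anticlockwise from above. Starts 0 to 0.25. Its steel cam catches under the tub's front rim and clears it beyond about 1.05; until then the cover lifts by only about 1 degree. Needs about 0.08 N m to turn; stays where left.
- latch_grip (a point): where to grip the red wing latch: on its axis, 28 mm above the cover's upper face, 143 mm above the bench when shut. From the hinge point, in the cover's frame, at (-197, -100, 40) mm. The wing is 42 mm long, 10 mm thick, from 8 to 36 mm above the cover's face, on a round boss of 26 mm diameter. Its y axis lies along the wing.
- master: bystander: brass master coupling, a sleeve of 33 mm diameter and 45 mm height, upright on the nest inside the station. Origin: centre of its underside.
- elbow: bystander: brass elbow fitting lying on the bench to the left of the station, about 60 x 60 x 34 mm. Origin: under its corner.
- tee: bystander: copper tee fitting lying on the bench to the right of the station, about 90 x 55 x 34 mm. Origin: under its crossing.
- tube: bystander: copper tube offcut standing upright, 28 mm diameter, 120 mm high. Origin: centre of its underside.
- caliper: bystander: digital caliper lying flat, 200 mm long. Origin: underside, middle of its beam.
- mug: bystander: white mug, 80 mm diameter, 92 mm high. Origin: centre of its underside.
- driver: bystander: orange-handled screwdriver lying flat. Origin: underside, near its middle.
- jar: bystander: small jar of seals with black cap, 60 mm diameter, 75 mm high. Origin: centre of its underside.

How it is judged:
On the way, in this order (a step that is already met when the one before it is completed fails the run):
1. the latch is released (turned beyond 1.25 rad) with the cover still shut (below 3 degrees) (value of joint latch above 1.25 rad and value of joint cover below 0.052 rad), for 0.2 s.
2. the cover is lifted beyond 30 degrees with the fingers on its handle (value of joint cover above 0.524 rad and contact force between the fingers and handle_bar above 0.5 N), for 0.1 s.
At the end, for the whole second after the job is handed in: The robot is still holding the cover by its handle (fingers press on it with more than 0.5 N), the cover stands still (below 0.08 rad/s) between 50 and 60 degrees open, the latch is still released (beyond 1.25 rad), and none of the loose things props the cover or its handle (value of joint cover between 0.8726 and 1.0472 rad and velocity of joint cover between -0.08 and 0.08 rad/s and value of joint latch above 1.25 rad and contact force between the fingers and handle_bar above 0.5 N and contact force between cover and elbow below 0.2 N and contact force between cover and tee below 0.2 N and contact force between cover and tube below 0.2 N and contact force between cover and caliper below 0.2 N and contact force between cover and mug below 0.2 N and contact force between cover and driver below 0.2 N and contact force between cover and jar below 0.2 N and contact force between cover and master below 0.2 N); the arm keeps its last pose, push and grip.
It fails at once if the cover drops (closes faster than 1.2 rad/s) (velocity of joint cover below -1.2 rad/s).
It fails at once if the master coupling, a fitting or another loose thing is moved by more than 20 mm (distance of any of elbow, tee, tube, caliper, mug, driver, jar, master from where it was at the start of the episode above 0.02 m).
It also fails if it takes over 48 s, if anything falls off the work surface, if the arm or the gripper's body presses on something with over 40 N, if the wrist force passes 120 N, or if a joint passes its speed limit or range.

## Working session

There is one attempt and no reset: what is moved stays moved. The work goes in short steps, Python scripts to look and compute and a tool call to move; the robot and the scene stay as the last step left them, time stands still between calls to the robot, and variables do not carry over. Pictures are saved under pics/ and viewed, at most 10 in all, crops included, and the job is handed in when it is done.

Besides the shell and the picture viewer there is one more tool, called after "Emit:" as name(argument=value, ...) on one line, values as JSON. play_rows: Moves the arm, as the interface text tells. Shift numbers are shares of 0.03 m and turn numbers shares of 0.1 rad, none past 1 either way. Its arguments: {"type":"object","properties":{"steps":{"type":"array"},"grip_force":{"type":"number"}},"required":["steps"]}

```bash
mkdir -p pics; cat > h.py <<'E'
import numpy as np, cv2, pickle
from scipy.spatial.transform import Rotation as R
from rig import robot
def snap(n):
    c=robot.camera(n); return c
def proj(c,P): return cv2.projectPoints(np.array(P,float).reshape(-1,3),np.array(c['rvec'],float),np.array(c['tvec'],float),np.array(c['mtx'],float),np.array(c['D'],float))[0].reshape(-1,2)
def ray(c,uv,z):
    n=cv2.undistortPoints(np.array(uv,float).reshape(-1,1,2),np.array(c['mtx'],float),np.array(c['D'],float)).reshape(-1,2)
    Rm=cv2.Rodrigues(np.array(c['rvec'],float))[0]; t=np.array(c['tvec'],float).ravel()
    o=-Rm.T@t; d=np.c_[n,np.ones(len(n))]@Rm
    return o+d*((z-o[2])/d[:,2])[:,None]
E
python3 - <<'E'
from h import *
for n in('top','scene'):
    c=snap(n); pickle.dump(c,open(n+'.pkl','wb'))
    cv2.imwrite(f'pics/{n}0.png',cv2.resize(c['image'][:,:,::-1],(800,600),interpolation=cv2.INTER_CUBIC))
o=robot.get_obs();print(o['time'],o['position'],o['tool_rot'],R.from_quat(o['tool_rot']).as_matrix().round(3))
E
```

```text
0.1 [ 0.28275153 -0.55658362  0.19326101] [ 9.72540367e-01  2.32732175e-01 -6.46278038e-05 -9.82140305e-04] [[ 0.892  0.453 -0.001]
 [ 0.453 -0.892  0.002]
 [ 0.    -0.002 -1.   ]]
```

View pics/top0.png

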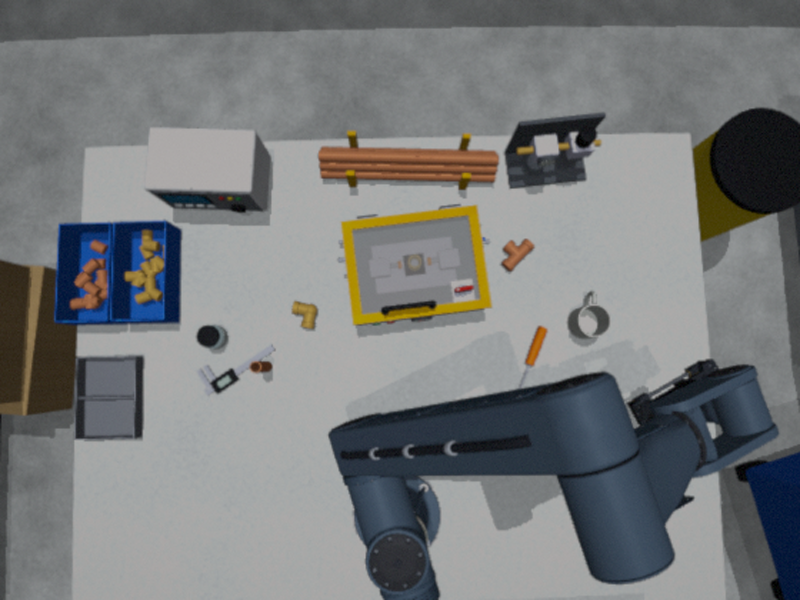

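View pics/scene0.png

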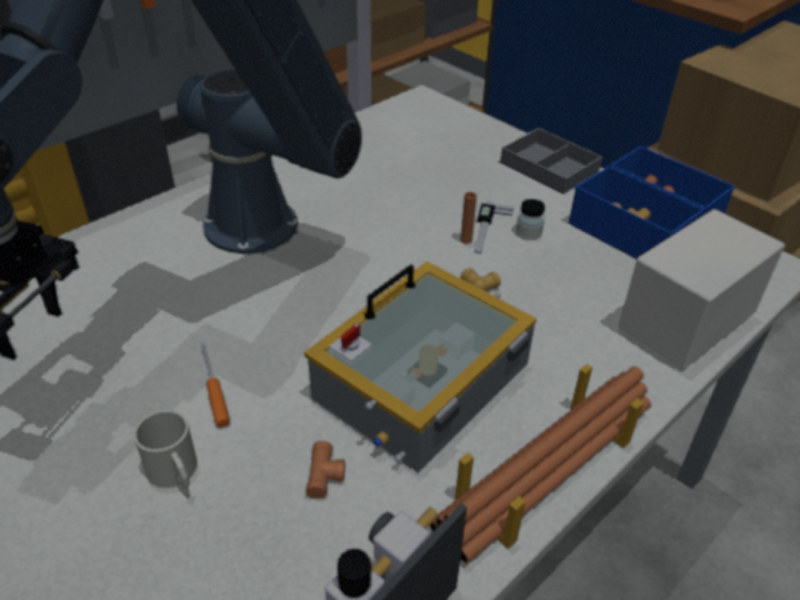

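Top view: station cover has corners near (342,222), (477,206), (491,308) and (357,325), with the handle at about (410,310) and the latch at (463,289). The scene view agrees. I'll enlarge both.

```bash
python3 - <<'E'
from h import *
for n,(x,y,w,h,s) in dict(top=(230,138,125,92,6.4),scene=(205,175,180,135,4.4)).items():
    c=pickle.load(open(n+'.pkl','rb'))
    cv2.imwrite(f'pics/{n}1.png',cv2.resize(c['image'][y:y+h,x:x+w,::-1],(int(w*s),int(h*s)),interpolation=cv2.INTER_CUBIC))
E
```

```text
(no output)
```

View pics/top1.png

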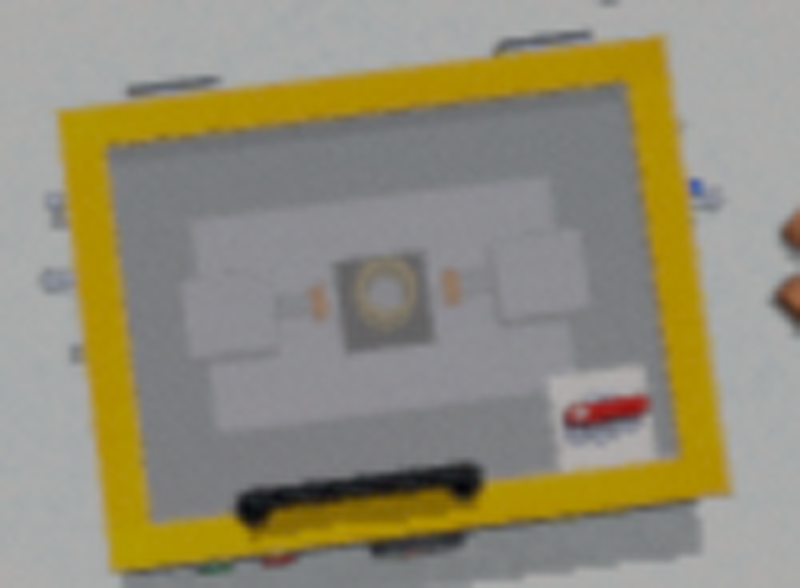

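View pics/scene1.png

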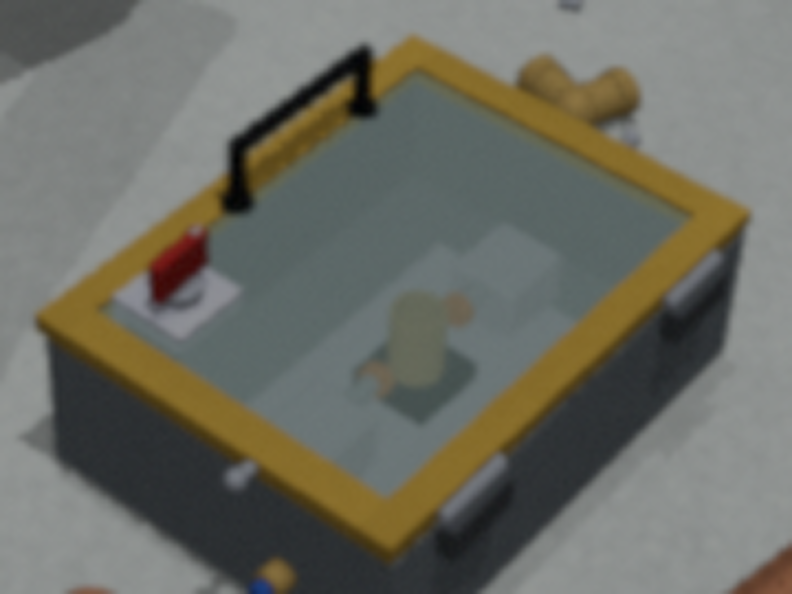

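The top crop shows corners at (60,112), (664,38), (730,492), (113,570) and wing tips at (567,415), (648,404). The scene crop shows corners at (412,36), (750,214), (390,552), (38,320) and bar ends at (367,50), (235,142).

```bash
cat > fit.py <<'E'
from h import *
from scipy.optimize import least_squares
T=pickle.load(open('top.pkl','rb'));S=pickle.load(open('scene.pkl','rb'))
f=lambda a,x,y,s:(np.array(a,float)+.5)/s-.5+[x,y]
# station-frame pts; order FL FR BR BL
C=np.array([[-125,162,115],[-125,-162,115],[120,-162,115],[120,162,115]])/1e3
H=np.array([[-102,85,157],[-102,-25,157]])/1e3
tu=f([[113,570],[730,492],[664,38],[60,112]],230,138,6.4)
su=f([[412,36],[38,320],[390,552],[750,214],[367,50],[235,142]],205,175,4.4)
def W(p,P): return R.from_euler('z',p[2]).apply(P)+[p[0],p[1],0]
def res(p): return np.r_[(proj(T,W(p,C))-tu).ravel(),(proj(S,W(p,np.r_[C,H]))-su).ravel()]
g=ray(T,tu,.115)
p0=[*g.mean(0)[:2],-.1]
E
python3 - <<'E'
from fit import *
print(g.round(3))
r=least_squares(res,p0,loss='soft_l1');p=r.x;print(p,res(p).reshape(-1,2).round(1).tolist())
np.save('p.npy',p)
L=W(p,[[-.077,-.1,.143]]);print('latch',L,'handle',W(p,[[-.102,.03,.157]]))
w=ray(T,f([[567,415],[648,404]],230,138,6.4),.145);d=w[0]-w[1];print('wing',w,np.arctan2(d[1],d[0])-np.pi/2-p[2])
ws=ray(S,f([[205,233],[152,272]],205,175,4.4),.151);d=ws[0]-ws[1];print('wing',ws,np.arctan2(d[1],d[0])-np.pi/2-p[2])
E
```

```text
[[ 0.457  0.09   0.115]
 [ 0.489 -0.229  0.115]
 [ 0.73  -0.205  0.115]
 [ 0.698  0.113  0.115]]
[ 0.59750164 -0.05863923  0.09958375] [[-0.1, 0.1], [0.9, -0.1], [0.8, -0.9], [-0.3, -0.7], [0.3, -0.9], [-1.1, -1.5], [0.1, -0.5], [0.5, -1.1], [-0.7, 0.6], [0.4, 0.9]]
latch [[ 0.53082505 -0.16579908  0.143     ]] handle [[ 0.49302441 -0.03892863  0.157     ]]
wing [[ 0.52771508 -0.14337103  0.145     ]
 [ 0.53226475 -0.1846507   0.145     ]] 0.01018884254148987
wing [[ 0.53414712 -0.14922373  0.151     ]
 [ 0.53753802 -0.18925087  0.151     ]] -0.015070425864214601
```

Emit:
play_rows(steps=[1, 0, 0, -0.2, -1, 1, 0, 0, -0.2, -1, 1, 0, 0, -0.2, -1, 1, 0, 0, -0.2, -1, 1, 0, 0, -0.2, -1, 1, 0, 0, -0.2, -1, 1, 0, 0, -0.2, -1, 1, 0, 0, -0.2, -1, 1, 0, 0, -0.2, -1, 1, 0, 0, -0.2, -1], grip_force=12)

```text
time: 1.1
position: [0.2829, -0.5568, 0.2538]
tool_rot: [0.741, 0.672, 0.0, -0.001]
ft_force: [-0.1, 0.6, 0.1]
grip_width: 0.087
grip_force: 0.0
```

```bash
cat > go.py <<'E'
import sys
from h import *
# go.py x y z yang : total fractions in tool axes
x,y,z,a=map(float,sys.argv[1:5])
o=robot.get_obs();M=R.from_quat(o['tool_rot']).as_matrix()
ya=np.arctan2(M[1,1],M[0,1]); tw=-((a-ya+np.pi)%(2*np.pi)-np.pi)
d=np.array([x,y,z])-o['position']
# shifts expressed in axes after the turn
x2=[np.cos(a+np.pi/2),np.sin(a+np.pi/2),0];y2=[np.cos(a),np.sin(a),0]
print('t',round(o['time'],2),'pos',np.round(o['position'],4),'yang',round(ya,4),'F',np.round(o['ft_force'],1),'M',np.round(o['moment'],2),'w',round(o['grip_width'],4),'gf',o['grip_force'])
print('twist rows',tw/.1,'shift now-axes',(M.T@d/.03).round(2),'shift after-turn axes',np.round([d@x2/.03,d@y2/.03,-d[2]/.03],2),'q',np.round(o['q'],2))
E
python3 go.py .531 -.166 .25 .1
```

```text
t 1.1 pos [ 0.2829 -0.5568  0.2538] yang -0.0969 F [-0.1  0.6  0.1] M [ 0.   -0.06  0.02] w 0.087 gf 0.0
twist rows -1.9687283360970032 shift now-axes [13.77  6.97  0.14] shift after-turn axes [12.14  9.53  0.13] q [-1.28  0.47  1.36  0.    1.31 -1.18]
```

Emit:
play_rows(steps=[1, 0, 0, 0, -1, 1, 0, 0, 0, -1, 1, 0.9, 0.7, 0, 0, 1, 0.9, 0.7, 0, 0, 1, 0.9, 0.7, 0, 0, 1, 0.9, 0.7, 0, 0, 1, 0.9, 0.7, 0, 0, 1, 0.9, 0.7, 0, 0, 1, 0.9, 0.7, 0, 0, 1, 0.9, 0.7, 0, 0])

```text
time: 2.1
position: [0.4291, -0.3242, 0.2538]
tool_rot: [0.671, 0.741, 0.0, -0.0]
ft_force: [0.6, 1.0, 0.6]
grip_width: 0.0871
grip_force: 0.0
```

Emit:
play_rows(steps=[1, 0.8, 0.65, 0, 0, 1, 0.8, 0.65, 0, 0, 1, 0.8, 0.65, 0, 0, 1, 0.8, 0.65, 0, 0, 1, 0.8, 0.65, 0, 0, 1, 0.5, 0.4, 0.4, 0, 1, 0.4, 0.3, 0.4, 0, 1, 0, 0, 0.5, 0, 1, 0, 0, 0.3, 0, 1, 0, 0, 0, 0])

```text
time: 3.1
position: [0.5307, -0.1673, 0.2042]
tool_rot: [0.671, 0.741, -0.001, -0.002]
ft_force: [-1.1, -0.3, 0.0]
grip_width: 0.0871
grip_force: 0.0
```

```bash
python3 go.py .531 -.166 .126 .1
```

```text
t 3.1 pos [ 0.5307 -0.1673  0.2042] yang 0.0986 F [-1.1 -0.3  0. ] M [ 0.02 -0.06 -0.04] w 0.0871 gf 0.0
twist rows -0.014321803413412937 shift now-axes [0.04 0.02 2.61] shift after-turn axes [0.04 0.01 2.61] q [-0.51  0.43  1.59 -0.    1.13 -0.6 ]
```

Emit:
play_rows(steps=[0.3, 0, 0, 0.5, 0, 0, 0, 0, 0.5, 0, -0.2, 0, 0, 0.5, 0, -0.2, 0, 0, 0.5, 0, -0.2, 0, 0, 0.4, 0, -0.2, 0, 0, 0.2, 0, -0.2, 0, 0, 0, 0, -0.2, 0, 0, 0, 0, -0.2, 0, 0, 0, 0, -0.2, 0, 0, 0, 0])

```text
time: 4.1
position: [0.5326, -0.1679, 0.1288]
tool_rot: [0.671, 0.741, 0.0, 0.001]
ft_force: [-0.5, -0.2, -0.2]
grip_width: 0.035
grip_force: 0.0
```

```bash
python3 go.py .531 -.166 .126 .1; python3 - <<'E'
from h import *
t=snap('top')['image'][180:225,290:355,::-1];c=snap('scene')['image'][190:270,185:285,::-1]
a=cv2.resize(t,(390,270),interpolation=3);b=cv2.resize(c,(400,320),interpolation=3)
I=np.zeros((320,790,3),np.uint8);I[:270,:390]=a;I[:,390:]=b
cv2.imwrite('pics/g1.png',I)
E
```

```text
t 4.1 pos [ 0.5326 -0.1679  0.1288] yang 0.0991 F [-0.5 -0.2 -0.2] M [ 0.01 -0.15 -0.  ] w 0.035 gf 0.0
twist rows -0.008573188825793387 shift now-axes [ 0.07 -0.05  0.09] shift after-turn axes [ 0.07 -0.05  0.09] q [-0.51  0.52  1.67  0.    0.95 -0.6 ]
```

View pics/g1.png

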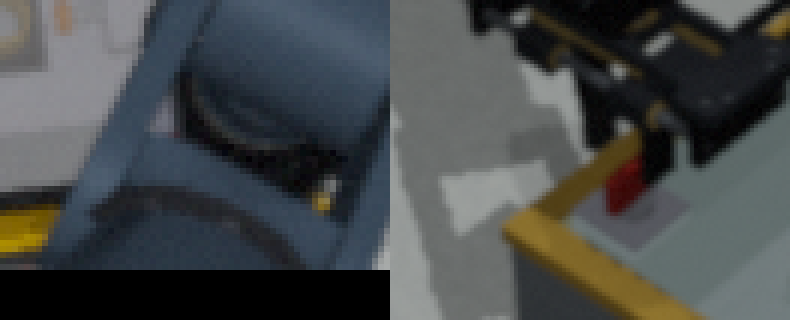

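The scene crop shows the red wing (at 627,185) between the two fingers. Closing now.

Emit:
play_rows(steps=[-0.5, 0, 0, 0, 0, -0.7, 0, 0, 0.1, 0, -1, 0, 0, 0, 0, -1, 0, 0, 0, 0, -1, 0, 0, 0, 0, -1, 0, 0, 0, 0, -1, 0, 0, 0, 0, -1, 0, 0, 0, 0, -1, 0, 0, 0, 0, -1, 0, 0, 0, 0], grip_force=20)

```text
time: 5.2
position: [0.5322, -0.1677, 0.1252]
tool_rot: [0.671, 0.741, 0.0, 0.0]
ft_force: [0.2, 0.4, 0.2]
grip_width: 0.0005
grip_force: 0.0
```

```bash
python3 go.py .531 -.166 .126 .1
```

```text
t 5.2 pos [ 0.5322 -0.1677  0.1252] yang 0.099 F [0.2 0.4 0.2] M [-0.07 -0.1  -0.02] w 0.0005 gf 0.0
twist rows -0.010054369414662645 shift now-axes [ 0.06 -0.03 -0.03] shift after-turn axes [ 0.06 -0.03 -0.03] q [-0.51  0.53  1.67  0.    0.94 -0.6 ]
```

```bash
python3 - <<'E'
from h import *
c=snap('scene');p=np.load('p.npy')
o=robot.get_obs();print(proj(c,[o['position'],[.531,-.166,.115],[.531,-.166,.151]]).round(1))
x,y,w,h,s=180,160,130,95,6
I=cv2.resize(c['image'][y:y+h,x:x+w,::-1],(w*s,h*s),interpolation=3)
u=proj(c,[o['position']])[0];cv2.circle(I,tuple(int(v) for v in ((u-[x,y]+.5)*s)),4,(0,255,0),1)
cv2.imwrite('pics/g2.png',I)
E
```

```text
[[245.  238.9]
 [245.3 241.3]
 [244.9 230.3]]
```

View pics/g2.png

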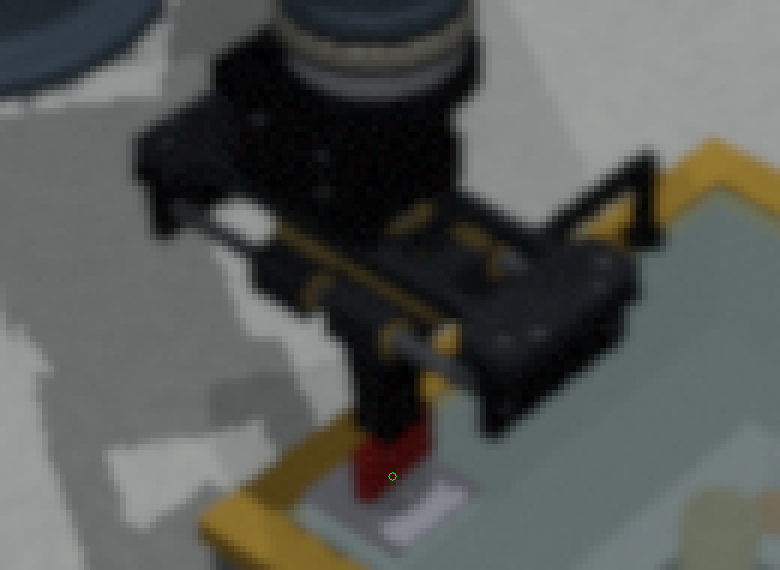

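The shut fingers show at (385,440), with the wing in front of or below them. The reported TCP projects to (392,477), so I'll check TCP against the camera using the first picture's fingertips.

```bash
python3 - <<'E'
from h import *
c=pickle.load(open('scene.pkl','rb'));T=pickle.load(open('top.pkl','rb'))
M=R.from_quat([.97254,.23273,0,-.001]).as_matrix();p=np.array([.2828,-.5566,.1933])
for q in(p+.051*M[:,1],p-.051*M[:,1],p+.0435*M[:,1],p-.0435*M[:,1]): print(proj(c,q).round(1)/.7)
o=robot.get_obs();P=o['position']
x,y,s=180,160,6
for h in(0,.02,.04,.07,.1,.15): print(h,((proj(c,P+[0,0,h])-[x,y]+.5)*s).round())
print('cam',[(-cv2.Rodrigues(np.array(k['rvec'],float))[0].T@np.array(k['tvec'],float).ravel()).round(2) for k in (c,T)])
I=c['image'][190:260,0:70,::-1];cv2.imwrite('pics/g3.png',cv2.resize(I,(560,560),interpolation=3))
E
```

```text
[[ 14.14285714 371.85714286]]
[[ 61.         325.85714286]]
[[ 17.85714286 368.14285714]]
[[ 57.71428571 329.        ]]
0 [[393. 476.]]
0.02 [[392. 439.]]
0.04 [[390. 401.]]
0.07 [[388. 343.]]
0.1 [[386. 283.]]
0.15 [[382. 178.]]
cam [array([ 1.23, -0.75,  1.  ]), array([ 0.37, -0.01,  1.46])]
```

View pics/g3.png

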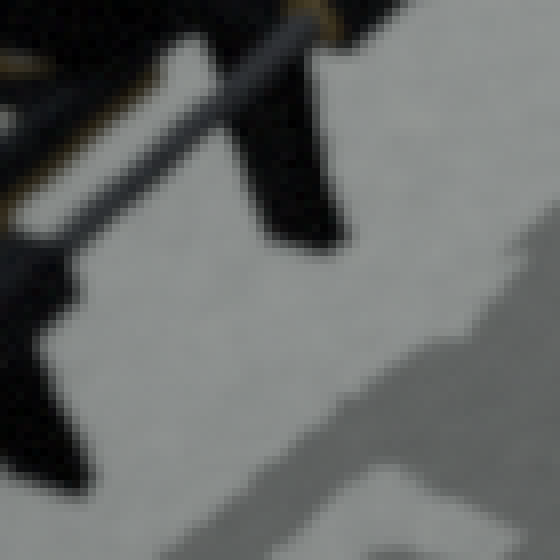

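```bash
python3 - <<'E'
from h import *
T=pickle.load(open('top.pkl','rb'))
M=R.from_quat([.97254,.23273,0,-.001]).as_matrix();p=np.array([.2828,-.5566,.1933])
x,y,s=430,240,6
I=cv2.resize(T['image'][y:y+80,x:x+100,::-1],(600,480),interpolation=3)
I=np.clip(I.astype(float)*1.6,0,255).astype(np.uint8)
for sg in(1,-1):
  for h,col in((0,(0,255,0)),(.025,(255,0,255))):
    for e in(.0435,.0585):
      u=(proj(T,p+sg*e*M[:,1]+[0,0,h])[0]-[x,y]+.5)*s;print(sg,h,e,u.round());cv2.circle(I,tuple(int(v) for v in u),4,col,1)
cv2.imwrite('pics/g4.png',I)
E
```

```text
1 0 0.0435 [228. 176.]
1 0 0.0585 [253. 162.]
1 0.025 0.0435 [251. 178.]
1 0.025 0.0585 [275. 164.]
-1 0 0.0435 [ 86. 258.]
-1 0 0.0585 [ 62. 273.]
-1 0.025 0.0435 [106. 262.]
-1 0.025 0.0585 [ 81. 276.]
```

View pics/g4.png

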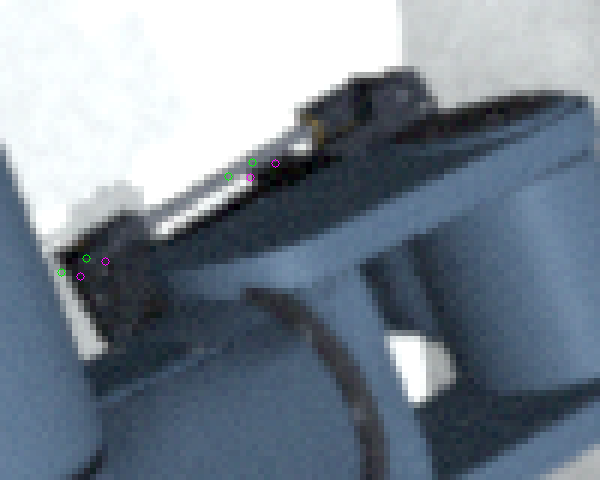

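Emit:
play_rows(steps=[-0.2, 0, 0, 0, 0, -0.2, 0, 0, 0, 0, -0.2, 0, 0, 0, 0, -0.2, 0, 0, 0, 0, -0.2, 0, 0, 0.15, 0, -0.2, 0, 0, 0.12, 0, -1, 0, 0, 0, 0, -1, 0, 0, 0, 0, -1, 0, 0, 0, 0, -1, 0, 0, 0, 0], grip_force=10)

```text
time: 6.25
position: [0.5318, -0.1677, 0.1171]
tool_rot: [0.671, 0.741, -0.0, -0.0]
ft_force: [-6.4, -1.9, 2.0]
grip_width: 0.0104
grip_force: 3.6
```

Emit:
play_rows(steps=[-1, 0, 0, 0, 0, -1, 0, 0, 0, 0, -1, 0, 0, 0, 0, -1, 0, 0, 0, 0, -1, 0, 0, 0, 0, -1, 0, 0, 0, 0, -1, 0, 0, 0, 0, -1, 0, 0, 0, 0, -1, 0, 0, 0, 0, -1, 0, 0, 0, 0])

```text
time: 7.25
position: [0.5315, -0.1677, 0.1171]
tool_rot: [0.671, 0.741, -0.0, -0.001]
ft_force: [-5.5, -1.6, 3.6]
grip_width: 0.01
grip_force: 9.9
```

The wing is gripped (10.0 mm), so the real fingertips sit about 27 mm above the reported TCP. Regripping 15 mm lower.

Emit:
play_rows(steps=[-0.5, 0, 0, 0, 0, -0.5, 0, 0, 0, 0, -0.5, 0, -0.03, 0.15, 0, -0.5, 0, 0, 0.15, 0, -0.5, 0, 0, 0.2, 0, -1, 0, 0, 0, 0, -1, 0, 0, 0, 0, -1, 0, 0, 0, 0, -1, 0, 0, 0, 0, -1, 0, 0, 0, 0], grip_force=25)

```text
time: 8.25
position: [0.5313, -0.1678, 0.1018]
tool_rot: [0.671, 0.741, 0.0, -0.0]
ft_force: [1.2, -0.7, -4.1]
grip_width: 0.0101
grip_force: 24.9
```

```bash
python3 go.py .531 -.166 .126 .1
```

```text
t 8.25 pos [ 0.5313 -0.1678  0.1018] yang 0.099 F [ 1.2 -0.7 -4.1] M [-0.02 -0.25  0.04] w 0.0101 gf 24.900736212730408
twist rows -0.010201061828118974 shift now-axes [ 0.06 -0.   -0.81] shift after-turn axes [ 0.06 -0.   -0.81] q [-0.51  0.56  1.69  0.    0.89 -0.61]
```

Well gripped. Turn anticlockwise 1.5 rad.

Emit:
play_rows(steps=[-1, 0, 0, 0, -0.5, -1, 0, 0, 0, -0.8, -1, 0, 0, 0, -0.8, -1, 0, 0, 0, -0.8, -1, 0, 0, 0, -0.8, -1, 0, 0, 0, -0.8, -1, 0, 0, 0, -0.8, -1, 0, 0, 0, -0.8, -1, 0, 0, 0, -0.8, -1, 0, 0, 0, -0.8])

```text
time: 9.25
position: [0.533, -0.1668, 0.1019]
tool_rot: [0.343, 0.939, 0.001, 0.001]
ft_force: [5.0, 4.4, -5.4]
grip_width: 0.0093
grip_force: 25.0
```

```bash
python3 go.py .531 -.166 .102 1.6
```

```text
t 9.25 pos [ 0.533  -0.1668  0.1019] yang 0.8704 F [ 5.   4.4 -5.4] M [ 0.68 -0.97 -0.12] w 0.0093 gf 24.957219064235687
twist rows -7.296165656324205 shift now-axes [ 0.07 -0.02 -0.  ] shift after-turn axes [ 0.07  0.03 -0.  ] q [-0.51  0.56  1.69  0.    0.89 -1.38]
```

Emit:
play_rows(steps=[-1, 0, 0, 0, -0.8, -1, 0, 0, 0, -0.8, -1, 0, 0, 0, -0.8, -1, 0, 0, 0, -0.8, -1, 0, 0, 0, -0.8, -1, 0, 0, 0, -0.8, -1, 0, 0, 0, -0.8, -1, 0, 0, 0, -0.8, -1, 0, 0, 0, -0.7, -1, 0, 0, 0, 0])

```text
time: 10.25
position: [0.5336, -0.1651, 0.1018]
tool_rot: [-0.004, 1.0, 0.002, 0.002]
ft_force: [6.6, 7.6, -5.9]
grip_width: 0.01
grip_force: 24.9
```

```bash
python3 go.py .531 -.166 .102 1.6
```

```text
t 10.25 pos [ 0.5336 -0.1651  0.1018] yang 1.578 F [ 6.6  7.6 -5.9] M [ 1.45 -1.32  0.11] w 0.01 gf 24.895881414413452
twist rows -0.22038749716562833 shift now-axes [ 0.09 -0.03 -0.01] shift after-turn axes [ 0.09 -0.03 -0.01] q [-0.5   0.56  1.69  0.01  0.89 -2.09]
```

Emit:
play_rows(steps=[-0.4, 0, 0, 0, 0, -0.3, 0, 0, 0, 0, -0.2, 0, 0, -0.3, 0, -0.2, 0, 0, -0.5, 0.5, 0, 0, 0, -0.7, 1, 0.3, 0, 0, -0.7, 1, 0.6, 0, 0, -0.4, 1, 0.8, 0, 0, 0, 1, 0.8, 0, 0, 0, 1, 0.8, 0, 0, 0, 1])

```text
time: 11.25
position: [0.5313, -0.1684, 0.1813]
tool_rot: [0.318, 0.948, -0.0, 0.001]
ft_force: [0.4, -0.5, -0.1]
grip_width: 0.0735
grip_force: 0.0
```

Emit:
play_rows(steps=[0.8, 0, 0, 0, 1, 0.8, 0, 0, 0, 1, 0.8, 0, 0, 0, 1, 0.8, 0, 0, 0, 1, 0.8, 0, 0, 0, 1, 0.8, 0, 0, 0, 1, 0.8, 0, 0, 0, 1, 0.8, 0, 0, 0, 1, 0.8, 0, 0, 0, 0.3, 0.8, 0, 0, 0, 0])

```text
time: 12.25
position: [0.5313, -0.1683, 0.181]
tool_rot: [0.671, 0.741, -0.0, 0.001]
ft_force: [-0.7, -0.4, 1.0]
grip_width: 0.0782
grip_force: 0.0
```

```bash
python3 go.py .493 -.039 .18 .1; python3 - <<'E'
from h import *
c=snap('scene');x,y,w,h,s=180,150,130,95,6
cv2.imwrite('pics/g5.png',cv2.resize(c['image'][y:y+h,x:x+w,::-1],(w*s,h*s),interpolation=3))
E
```

```text
t 12.25 pos [ 0.5313 -0.1683  0.181 ] yang 0.0986 F [-0.7 -0.4  1. ] M [ 0.02 -0.12 -0.03] w 0.0782 gf 0.0
twist rows -0.013611515476372738 shift now-axes [ 4.42 -0.85  0.03] shift after-turn axes [ 4.42 -0.84  0.03] q [-0.51  0.45  1.62 -0.    1.07 -0.61]
```

View pics/g5.png

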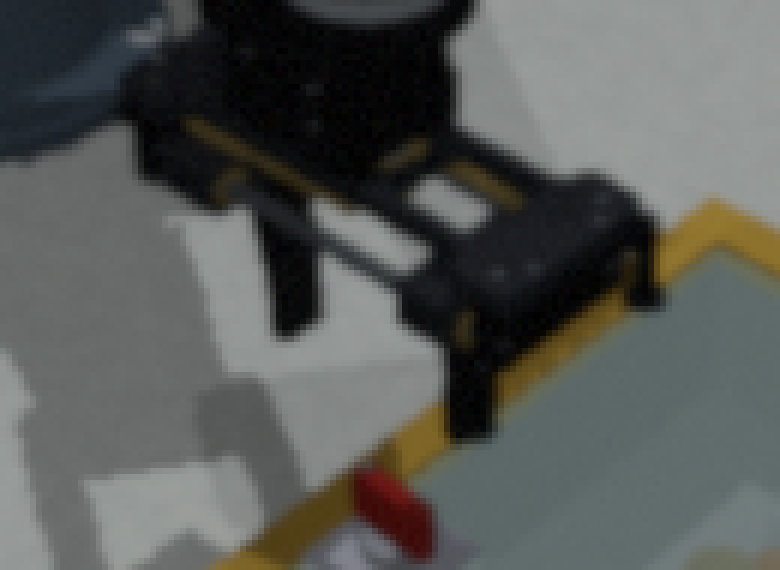

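The wing now runs along station x, from (358,475) to (432,515), so it is released and the cover is shut. Moving to the handle.

Emit:
play_rows(steps=[0.6, 0.7, -0.14, 0, 0, 0.6, 0.8, -0.14, 0, 0, 0.4, 0.8, -0.14, 0, 0, 0.4, 0.8, -0.14, 0, 0, 0.3, 0.7, -0.14, 0, 0, 0.2, 0.5, -0.14, 0, 0, 0.2, 0.12, 0, 0.3, 0, 0.2, 0, 0, 0.5, 0, 0.2, 0, 0, 0.5, 0, 0.2, 0, 0, 0.2, 0], grip_force=15)

```text
time: 13.3
position: [0.4923, -0.0383, 0.1335]
tool_rot: [0.671, 0.741, -0.001, -0.001]
ft_force: [-1.0, 0.6, -0.9]
grip_width: 0.0523
grip_force: 0.0
```

Emit:
play_rows(steps=[0.1, 0, 0, 0.3, 0, 0, 0, 0, 0.3, 0, 0, 0, 0, 0.15, 0, -0.3, 0, 0, 0, 0, -1, 0, 0, 0, 0, -1, 0, 0, 0, 0, -1, 0, 0, 0, 0, -1, 0, 0, 0, 0, -1, 0, 0, 0, 0, -1, 0, 0, 0, 0])

```text
time: 14.3
position: [0.493, -0.0384, 0.1129]
tool_rot: [0.671, 0.741, -0.0, 0.0]
ft_force: [-1.0, -1.1, 3.5]
grip_width: 0.0114
grip_force: 15.0
```

```bash
python3 go.py .493 -.039 .113 .1
```

```text
t 14.3 pos [ 0.493  -0.0384  0.1129] yang 0.0992 F [-1.  -1.1  3.5] M [-0.05  0.05 -0.02] w 0.0114 gf 15.000697821378708
twist rows -0.007944673079500753 shift now-axes [-0.02 -0.   -0.  ] shift after-turn axes [-0.02 -0.   -0.  ] q [-0.3   0.48  1.84 -0.    0.83 -0.4 ]
```

```bash
python3 -c "
import numpy as np
f=np.r_[[.3,.6],np.ones(26),[.7,.4]];f=np.r_[0,np.cumsum(f)]/f.sum()
a=np.radians(13.67+55*f);x=-228.5*np.cos(a)/30;z=228.5*np.sin(a)/30
for k in range(30):print(round(x[k+1]-x[k],3),round(-(z[k+1]-z[k]),3),end='; ')
"
```

```text
0.019 -0.076; 0.04 -0.151; 0.074 -0.25; 0.082 -0.248; 0.091 -0.245; 0.099 -0.242; 0.107 -0.238; 0.115 -0.234; 0.123 -0.23; 0.131 -0.226; 0.139 -0.221; 0.146 -0.216; 0.154 -0.211; 0.161 -0.206; 0.168 -0.2; 0.175 -0.194; 0.181 -0.188; 0.187 -0.182; 0.194 -0.175; 0.199 -0.168; 0.205 -0.162; 0.211 -0.154; 0.216 -0.147; 0.221 -0.14; 0.225 -0.132; 0.23 -0.124; 0.234 -0.116; 0.238 -0.108; 0.168 -0.071; 0.097 -0.039;
```

Emit:
play_rows(steps=[-1, 0, 0.02, -0.08, 0, -1, 0, 0.04, -0.15, 0, -1, 0, 0.07, -0.25, 0, -1, 0, 0.08, -0.25, 0, -1, 0, 0.09, -0.24, 0, -1, 0, 0.1, -0.24, 0, -1, 0, 0.11, -0.24, 0, -1, 0, 0.12, -0.23, 0, -1, 0, 0.12, -0.23, 0, -1, 0, 0.13, -0.23, 0], grip_force=30)

```text
time: 15.3
position: [0.5184, -0.0358, 0.1772]
tool_rot: [0.671, 0.741, -0.001, -0.001]
ft_force: [-3.8, -3.1, -3.2]
grip_width: 0.0108
grip_force: 30.0
```

```bash
cat > cov.py <<'E'
from h import *
p=np.load('p.npy');o=robot.get_obs();P=o['position']+[0,0,.157-.1129]
l=R.from_euler('z',-p[2]).apply(P-[p[0],p[1],0])-[.12,0,.103]
print('r',np.hypot(l[0],l[2])*1e3,'ang',np.degrees(np.arctan2(l[2],-l[0]))-13.67,'F',np.round(R.from_euler('z',-p[2]).apply(o['ft_force']),1),'w',o['grip_width'],'M',np.round(o['moment'],2))
E
python3 cov.py
```

```text
r 229.27309104717133 ang 17.382991914987535 F [-4.1 -2.7 -3.2] w 0.01077959360523696 M [-0.53  0.63 -0.01]
```

Emit:
play_rows(steps=[-1, 0, 0.14, -0.22, 0, -1, 0, 0.15, -0.22, 0, -1, 0, 0.15, -0.21, 0, -1, 0, 0.16, -0.21, 0, -1, 0, 0.17, -0.2, 0, -1, 0, 0.17, -0.19, 0, -1, 0, 0.18, -0.19, 0, -1, 0, 0.19, -0.18, 0, -1, 0, 0.19, -0.18, 0, -1, 0, 0.2, -0.17, 0])

```text
time: 16.3
position: [0.5672, -0.0308, 0.2369]
tool_rot: [0.671, 0.741, -0.002, -0.002]
ft_force: [-9.0, -3.3, 3.4]
grip_width: 0.0107
grip_force: 30.0
```

```bash
python3 cov.py
```

```text
r 231.09308229701207 ang 36.71933030530609 F [-9.3 -2.4  3.4] w 0.010714576554559877 M [-0.61  1.59  0.02]
```

Emit:
play_rows(steps=[-1, 0, 0.2, -0.17, 0, -1, 0, 0.21, -0.16, 0, -1, 0, 0.21, -0.15, 0, -1, 0, 0.22, -0.15, 0, -1, 0, 0.22, -0.14, 0, -1, 0, 0.23, -0.13, 0, -1, 0, 0.23, -0.12, 0, -1, 0, 0.23, -0.12, 0, -1, 0, 0.17, -0.08, 0, -1, 0, 0.09, -0.05, 0])

```text
time: 17.3
position: [0.6302, -0.0245, 0.2761]
tool_rot: [0.671, 0.741, 0.0, 0.0]
ft_force: [-5.1, -1.4, 3.8]
grip_width: 0.0107
grip_force: 30.0
```

Emit:
play_rows(steps=[-1, 0, 0, 0, 0, -1, 0, 0, 0, 0, -1, 0, 0, 0, 0, -1, 0, 0, 0, 0, -1, 0, 0, 0, 0, -1, 0, 0, 0, 0, -1, 0, 0, 0, 0, -1, 0, 0, 0, 0, -1, 0, 0, 0, 0, -1, 0, 0, 0, 0])

```text
time: 18.3
position: [0.6297, -0.0246, 0.2759]
tool_rot: [0.671, 0.741, 0.0, 0.0]
ft_force: [-5.7, -1.9, 6.2]
grip_width: 0.011
grip_force: 30.0
```

```bash
python3 cov.py; python3 - <<'E'
from h import *
c=snap('scene');pickle.dump(c,open('end.pkl','wb'));x,y,w,h,s=190,90,200,150,4
I=cv2.resize(c['image'][y:y+h,x:x+w,::-1],(w*s,h*s),interpolation=3)
p=np.load('p.npy')
for th,col in((50,(255,0,0)),(55,(0,255,0)),(60,(0,0,255))):
    P=R.from_euler('y',th,degrees=True).apply([[-.245,.162,.012],[-.245,-.162,.012],[-.245,.162,0],[-.245,-.162,0],[-.222,.03,.054]])+[.12,0,.103]
    for u in proj(c,R.from_euler('z',p[2]).apply(P)+[p[0],p[1],0]): cv2.circle(I,tuple(int(v) for v in (u-[x,y]+.5)*s),3,col,1)
cv2.imwrite('pics/end.png',I)
E
```

```text
r 232.88576044394853 ang 55.04663117410381 F [-5.8 -1.3  6.2] w 0.010999012399849913 M [-0.28  1.06 -0.02]
```

View pics/end.png

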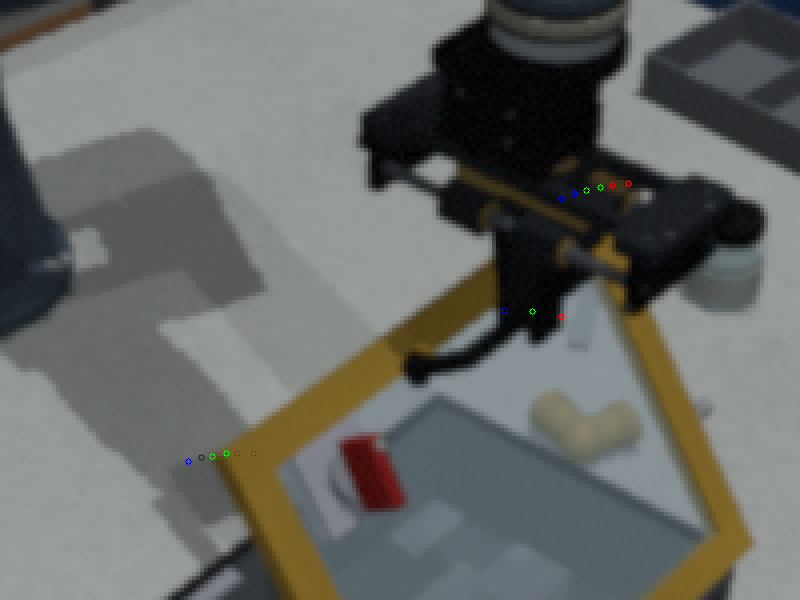

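The cover's right front corner at about (222,455) and the bar at about (532,311) match the 55° overlay. The latch is still along station x, and the hold is steady.

```bash
python3 -c "
from rig import robot
print(robot.hand_in())"
```

```text
the job is handed in; nothing more can be done
None
```

I turned the latch about 85° anticlockwise with the cover shut, lifted the cover by its handle, and handed the job in at 18 s with the arm still holding it steady at about 55°; no verdict came back.

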